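# Sweep the loose caps into the collecting tray

## Robot

A 6-joint arm with a two-finger parallel gripper is mounted at the origin on the work surface. World frame = base frame: x ahead of the robot, y to its left, z up, the work surface at z = 0. Lengths are in mm, angles in rad, forces in N, time in s.
With the tool pointing down it reaches from about 275 to 750 mm from the base axis. Payload 10.2 kg.
Tool frame: the origin (TCP) lies midway between the tips of the shut fingers; the grasp point (between the pads) lies 19 mm behind it; z points along the fingers, y is the line along which they close (so a half turn about z gives the same grasp; the last joint's range is limited). The gripper opens to 85 mm and grips with 20 to 120 N. Pads are 22 mm wide; open, the fingers measure 114 mm over their backs; the gripper's body (76 mm by 85 mm) begins 54 mm behind the grasp point. The pads swing forward as they close: fully open they stand 13 mm farther back than shut.
Start: joints at [-1.381, 0.313, 1.498, -0, 1.331, -0.223], TCP at [210.605, -480.912, 231.294] pointing down, gripper open.
Joint ranges: [-2.94, 2.94], [-0.97, 2.17], [0.19, 2.56], [-1.23, 4.37], [0.02, 3.11], [-2.88, 2.88]. Speed limits (rad/s): [2.39, 2.39, 3.01, 3.14, 3.14, 3.14].

## Interface

Orientations are given as a unit quaternion [w, x, y, z].
In Python, from rig import ctrl gives the robot as it stands.
- The arm moves only by the tool arm_command, never from a script. Its argument "increments" is a list of rows, each an object with "dr": the turn, a rotation vector about the tool's x, y, z in units of pi/4 rad (1.0 is pi/4 rad), a list of three; "offset": the shift along the tool's x, y, z in units of 120 mm (1.0 is 120 mm), a list of three; "hand": the opening, from -1 (shut) to 1 (fully open). A call has 1 to 8 rows; each row shifts and turns the commanded pose from where the row before left it, along the tool's axes as they then stand; what a row does not reach is not made up. A row lasts 1/10 s, in which the tool goes at most 50 mm and 8.59 degrees, less where a joint would pass 70% of its speed; a pose out of reach is approached as far as the arm can. A call with a number of a shift or a turn outside -1 to 1 is refused whole. A call with a gripper value outside its range is refused whole. The fingers move at their own pace and stop on an object; "grip_force" is the grip in N (left out, the last holds). Time passes only in rows, so rows that do not move let the fingers close. It gives the time, the measured TCP pose, the force, the opening and the grip force at its end, in the units of the state.
- ctrl.sense(): the state, without advancing time (a new reading comes with each control period).
- ctrl.capture(name): name is "scene" or "top"; returns the picture (384x512x3 uint8, red, green, blue); there is no depth.
- ctrl.camera_info(name): a dict with "K" (3x3 intrinsics, pixels), "R" (3x3) and "t" (3): a world point X has camera coordinates R X + t. Camera axes: x right, y down, z forward; pixel columns grow to the right and rows downward; lengths in mm; the calibration is good to about 2 mm. A picture is of the moment at which its call begins. camera_info takes no time and is no camera call.
- ctrl.finish_job(): hands the job in; it is judged then, once.
The state is a dict: "time_s": time; "joints": joint angles; "dq": joint speeds; "tau": joint torques, N m; "eef_pos": TCP position; "ee_rot": TCP orientation; "force": force on the tool from outside, world axes, zero at the start; "wrist_torque": the same for the moment, N m; "grip_width": opening from 0.0 (shut) to 1.0 (fully open); "grip_force": force on a finger pad.
Only numpy, scipy, OpenCV 4.12 (cv2) and the standard library are available. Lean on these libraries where they do the work, as an engineer would, in place of code of your own. Each camera call takes 0.05 s, during which the arm holds its last target. There are 200 camera calls.

## Task

Clear the lab bench: with the fingertips, push the three loose red screw caps across the bench through the open side of the low steel collecting tray, until each lies flat and wholly inside it. Only slide the caps along the bench, never pick them up or tip them over, and leave the two amber sample vials, the wash bottle and the beaker standing where they are.

Things in the scene. Friction and masses are not known exactly. Their poses are not given: they have to be found in the camera images.
- cap_1: loose red screw cap with a ribbed side, lying flat with its underside on the bench: 33 mm across over its ribs, 18 mm high, 15 to 28 g, slides freely when pushed low. Origin at the centre of its underside, z up; yaw means nothing. Not to be lifted.
- cap_2: loose red screw cap with a ribbed side, lying flat with its underside on the bench: 33 mm across over its ribs, 18 mm high, 15 to 28 g, slides freely when pushed low. Origin at the centre of its underside, z up; yaw means nothing. Not to be lifted.
- cap_3: loose red screw cap with a ribbed side, lying flat with its underside on the bench: 33 mm across over its ribs, 18 mm high, 15 to 28 g, slides freely when pushed low. Origin at the centre of its underside, z up; yaw means nothing. Not to be lifted.
- vial_1: amber glass sample vial with a white cap, standing loose on the bench among the red caps: 26 mm across, 45 mm high, 60 g. Origin at the centre of its underside, z up. A bystander to be left alone.
- vial_2: amber glass sample vial with a white cap, standing loose on the bench among the red caps: 26 mm across, 45 mm high, 60 g. Origin at the centre of its underside, z up. A bystander to be left alone.
- tray: fixed steel tray, open on one side. Floor 120 (x) by 220 mm (y), flush with the bench (no step; a yellow line marks the open edge); walls 25 mm high, 4 mm thick on its +x, +y and -y sides. Origin: centre of the floor, bench height. Open edge at its x = -60 mm; inner wall faces at x = +60 and y = +-110 mm. Its -x axis points out of the mouth, roughly to the robot's left (world +y).
- tray_mouth (a point): middle of the tray's open edge at bench height; axes as the tray's (+x goes into the tray)
- wash_bottle: white plastic wash bottle with a blue collar and bent spout, 68 mm across, about 200 mm high, standing left of the work; origin at the centre of its underside. A bystander.
- beaker: glass beaker, 70 mm across, 90 mm high, standing at the far left of the work; origin at the centre of its underside. A bystander.

How it is judged (in metres and radians):
At the end, for the whole second after the job is handed in: All three caps lie flat and at rest on the tray's floor, inside its three walls and wholly past its open edge (at most 2 mm overhanging); both vials stand upright within 12 mm of where they were (x of cap_1 in the frame of tray between -0.046 and 0.06 m and y of cap_1 in the frame of tray between -0.11 and 0.11 m and height (world z) of each of cap_1, cap_2, cap_3 below 0.005 m and angle between each of cap_1, cap_2, cap_3, vial_1, vial_2's own z axis and vertical below 0.15 rad and linear speed of each of cap_1, cap_2, cap_3 below 0.01 m/s and x of cap_2 in the frame of tray between -0.046 and 0.06 m and y of cap_2 in the frame of tray between -0.11 and 0.11 m and x of cap_3 in the frame of tray between -0.046 and 0.06 m and y of cap_3 in the frame of tray between -0.11 and 0.11 m and distance of each of vial_1, vial_2 from where it was at the start of the episode below 0.012 m); the robot touches nothing.
It fails at once if a cap is lifted or tipped off the bench (its underside's centre more than 8 mm up) (height (world z) of any of cap_1, cap_2, cap_3 above 0.008 m).
It fails at once if a sample vial is shifted by more than 12 mm or tipped (distance of any of vial_1, vial_2 from where it was at the start of the episode above 0.012 m or angle between any of vial_1, vial_2's own z axis and vertical above 0.35 rad).
It fails at once if the wash bottle or the beaker is shifted by more than 20 mm (distance of any of wash_bottle, beaker from where it was at the start of the episode above 0.02 m).
It also fails if it takes over 69 s, if anything falls off the work surface, if the arm or the gripper's body presses on something with over 40 N, if the wrist force passes 120 N, or if a joint passes its speed limit or range.

## Working session

There is one attempt and no reset: what is moved stays moved. The work goes in short steps, Python scripts to look and compute and a tool call to move; the robot and the scene stay as the last step left them, time stands still between calls to the robot, and variables do not carry over. Pictures are saved under pics/ and viewed, at most 10 in all, crops included, and the job is handed in when it is done.

Besides the shell and the picture viewer there is one more tool, called after "Call:" by a JSON object that holds its "fn" and its "kwargs", one argument or row to a line. arm_command: Moves the arm, as the interface text tells. Shifts and turns lie within -1 to 1; 1 stands for 120 mm of shift or pi/4 rad of turn. Its arguments: {"type":"object","properties":{"increments":{"type":"array"},"grip_force":{"type":"number"}},"required":["increments"]}

```bash
mkdir -p pics
python3 - <<'E'
from rig import ctrl
import cv2,numpy as np
for n in("top","scene"):
    im=ctrl.capture(n); cv2.imwrite(f"pics/{n}0.png",im[:,:,::-1]); c=ctrl.camera_info(n); print(n,c)
s=ctrl.sense();print(s['eef_pos'],s['ee_rot'],s['time_s'])
E
```

```text
top {'K': array([[386.60587425,   0.        , 252.69829787],
       [  0.        , 386.60587425, 188.93245077],
       [  0.        ,   0.        ,   1.        ]]), 'R': array([[-0.01322202, -0.99926061, -0.03610291],
       [-0.99777788,  0.01554323, -0.06478972],
       [ 0.06530297,  0.03516603, -0.99724564]]), 't': array([  86.88028314,  579.22313188, 1081.24861561])}
scene {'K': array([[437.8178956 ,   0.        , 251.48171982],
       [  0.        , 437.8178956 , 191.06907882],
       [  0.        ,   0.        ,   1.        ]]), 'R': array([[ 0.71515923,  0.69878869,  0.01554498],
       [ 0.53141562, -0.52914936, -0.66151221],
       [-0.45403163,  0.48134741, -0.74977327]]), 't': array([-454.47823222, -266.06335167, 1235.75017218])}
[ 210.55244075 -480.68961049  230.81001409] [-5.63111935e-04  9.78776814e-01  2.04928356e-01  1.86883646e-05] 0.1
```

View pics/top0.png

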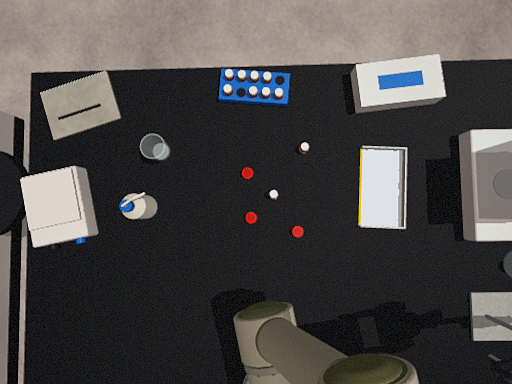

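View pics/scene0.png

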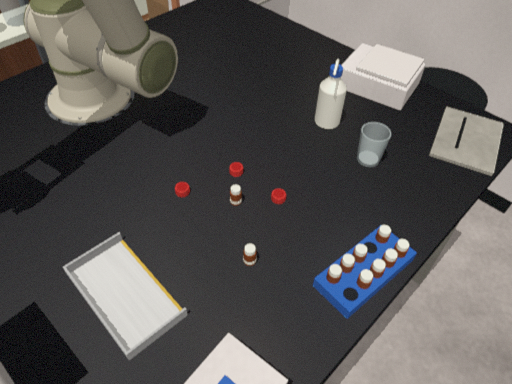

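The top view shows red caps at (248,173), (251,217) and (298,231), and vials at (274,194) and (305,147). The yellow tray mouth is near column 361, rows 147–227.

```bash
cat > h.py <<'E'
from rig import ctrl
import cv2,numpy as np
def ray(n,uv,z):
    c=ctrl.camera_info(n);K,R,t=c['K'],c['R'],c['t']
    o=-R.T@t; d=R.T@np.linalg.inv(K)@np.array([uv[0],uv[1],1.])
    return (o+d*(z-o[2])/d[2])[:2]
def blobs(m,amin=15):
    n,_,s,c=cv2.connectedComponentsWithStats(m.astype(np.uint8))
    return [(c[i],s[i,4]) for i in range(1,n) if s[i,4]>=amin]
def masks(im):
    h=cv2.cvtColor(im,cv2.COLOR_RGB2HSV).astype(int);H,S,V=h[...,0],h[...,1],h[...,2]
    red=((H<6)|(H>174))&(S>190)&(V>110); yel=(H>18)&(H<30)&(S>150)&(V>120)
    wh=(S<50)&(V>150)
    return red,yel,wh
def caps(n="top",z=16,im=None):
    if im is None: im=ctrl.capture(n)
    return [(ray(n,c,z).round(1),a) for c,a in blobs(masks(im)[0])]
E
python3 - <<'E'
from h import *
for n in("top","scene"):
    im=ctrl.capture(n);r,y,w=masks(im)
    print(n,'caps',caps(n,15,im))
    for c,a in blobs(w,15):
        if a<250: print(' white',c.round(1),a,ray(n,c,44).round(1))
    for c,a in blobs(y,40):
        print(' yel',c.round(1),a,ray(n,c,0).round(1))
    ys,xs=np.nonzero(y&(np.arange(512)[None]>(350 if n=="top" else 110))&(np.arange(512)[None]<(370 if n=="top" else 200)))
    i,j=ys.argmin(),ys.argmax()
    print(' yel ends',[ray(n,(xs[k],ys[k]),0).round(1) for k in(i,j)])
print({k:ray("top",v,z).round(0) for k,v,z in[("wash",(140,206),100),("beaker",(155,147),45)]})
E
```

```text
top caps [(array([627.7,  94.6]), np.int32(107)), (array([499.7,  85.7]), np.int32(109)), (array([459.2, -45.8]), np.int32(111))]
 white [182.2   3.4] 79 [1120.6  275. ]
 white [460.8   3.4] 61 [1094.3 -516.6]
 white [509.8  30.6] 17 [1011.2 -647.1]
 white [228.4  72.7] 53 [911.9 142.5]
 white [241.2  73.6] 52 [908.4 105.9]
 white [253.9  74.5] 52 [904.6  70.1]
 white [266.9  75.5] 54 [900.9  33.2]
 white [227.   88.1] 53 [867.4 147. ]
 white [252.8  90. ] 57 [860.   73.8]
 white [265.5  90.6] 54 [857.2  37.7]
 white [278.4  91.7] 53 [853.3   1.4]
 white [141.4 146. ] 19 [705.9 392.2]
 white [160.9 151.2] 147 [689.9 336.3]
 white [304.4 145.9] 52 [697.1 -68.4]
 white [273.2 193.5] 51 [565.3  20.9]
 yel [359.8 187.5] 162 [ 581.1 -228.7]
 yel ends [array([ 692.7, -232.8]), array([ 473.8, -223.2])]
scene caps [(array([501.8,  84.3]), np.int32(110)), (array([461.3, -47.6]), np.int32(122)), (array([629.8,  92.2]), np.int32(124))]
 white [141.6   6.1] 133 [-263.6  378.7]
 white [169.7   4.8] 26 [-204.6  454.2]
 white [184.2   1.5] 43 [-188.8  505.9]
 white [335.7  66.7] 49 [430.6 560. ]
 white [235.2 189.2] 88 [566.5  18.9]
 white [235.  201.9] 22 [592.   -6.7]
 white [384.3 230.3] 118 [859.4 155.2]
 white [402.4 244.5] 124 [904.  150.7]
 white [249.6 249. ] 113 [697.9 -70. ]
 white [360.4 249.6] 125 [852.   81.8]
 white [390.6 254.5] 130 [900.3 114. ]
 white [347.9 259.8] 132 [848.6  45.5]
 white [248.6 262.3] 26 [717.7 -92.9]
 white [378.5 264.9] 132 [896.8  77.4]
 white [334.9 270.3] 140 [845.    9.2]
 white [366.1 275.5] 141 [893.2  41.4]
 white [481.6 358.1] 19 [1116.9   46.3]
 white [488.4 360.5] 37 [1126.7   50.5]
 yel [151.7 275.3] 213 [ 584.7 -228.5]
 yel ends [array([ 475.2, -222.3]), array([ 678. , -236.4])]
{'wash': array([534., 377.]), 'beaker': array([702., 353.])}
```

Call:
{"fn": "arm_command", "kwargs": {
  "increments": [
    {"dr":[0,0,-0.1843],"offset":[0,0,0],"hand":-0.53},
    {"dr":[0,0,-0.1843],"offset":[0,0,0],"hand":-0.53},
    {"dr":[0,0,-0.1843],"offset":[0,0,0],"hand":-0.53},
    {"dr":[0,0,-0.1843],"offset":[0,0,0],"hand":-0.53},
    {"dr":[0,0,-0.1843],"offset":[0,0,0],"hand":-0.53},
    {"dr":[0,0,-0.1843],"offset":[0,0,0],"hand":-0.53},
    {"dr":[0,0,-0.1843],"offset":[0,0,0],"hand":-0.53},
    {"dr":[0,0,-0.1843],"offset":[0,0,0],"hand":-0.53}
  ]
}}

```text
time_s: 1.0
eef_pos: [210.6, -480.8, 231.1]
ee_rot: [-0.0, 0.705, 0.709, 0.0]
force: [0.6, -0.5, 0.4]
grip_width: 0.235
grip_force: 0.0
```

Call:
{"fn": "arm_command", "kwargs": {
  "increments": [
    {"dr":[0,0,0],"offset":[0.285,0.148,0],"hand":-0.53},
    {"dr":[0,0,0],"offset":[0.285,0.148,0],"hand":-0.53},
    {"dr":[0,0,0],"offset":[0.285,0.148,0],"hand":-0.53},
    {"dr":[0,0,0],"offset":[0.285,0.148,0],"hand":-0.53},
    {"dr":[0,0,0],"offset":[0.285,0.148,0],"hand":-0.53},
    {"dr":[0,0,0],"offset":[0.285,0.148,0],"hand":-0.53},
    {"dr":[0,0,0],"offset":[0.285,0.148,0],"hand":-0.53},
    {"dr":[0,0,0],"offset":[0.285,0.148,0],"hand":-0.53}
  ]
}}

```text
time_s: 1.8
eef_pos: [353.1, -205.8, 231.3]
ee_rot: [0.0, 0.707, 0.707, 0.0]
force: [0.6, -0.2, 0.1]
grip_width: 0.236
grip_force: 0.0
```

Call:
{"fn": "arm_command", "kwargs": {
  "increments": [
    {"dr":[0,0,0],"offset":[0.285,0.148,0],"hand":-0.53},
    {"dr":[0,0,0],"offset":[0.285,0.148,0],"hand":-0.53},
    {"dr":[0,0,0],"offset":[0.285,0.148,0],"hand":-0.53},
    {"dr":[0,0,0],"offset":[0.285,0.148,0],"hand":-0.53},
    {"dr":[0,0,0],"offset":[0.285,0.148,0],"hand":-0.53},
    {"dr":[0,0,0],"offset":[0.285,0.148,0],"hand":-0.53},
    {"dr":[0,0,0],"offset":[0,0,0],"hand":-0.53}
  ]
}}

```text
time_s: 2.5
eef_pos: [460.1, 1.0, 231.1]
ee_rot: [-0.0, 0.706, 0.709, 0.0]
force: [-0.0, -0.1, -0.3]
grip_width: 0.234
grip_force: 0.0
```

Call:
{"fn": "arm_command", "kwargs": {
  "increments": [
    {"dr":[0,0,0],"offset":[0,0,0.3],"hand":-0.53},
    {"dr":[0,0,0],"offset":[0,0,0.3],"hand":-0.53},
    {"dr":[0,0,0],"offset":[0,0,0.3],"hand":-0.53},
    {"dr":[0,0,0],"offset":[0,0,0.3],"hand":-0.53},
    {"dr":[0,0,0],"offset":[0,0,0.3],"hand":-0.53},
    {"dr":[0,0,0],"offset":[0,0,0.2],"hand":-0.53},
    {"dr":[0,0,0],"offset":[0,0,0.13],"hand":-0.53},
    {"dr":[0,0,0],"offset":[0,0,0],"hand":-0.53}
  ]
}}

```text
time_s: 3.3
eef_pos: [457.9, -2.3, 10.1]
ee_rot: [-0.002, 0.707, 0.707, -0.001]
force: [0.4, -0.6, 0.2]
grip_width: 0.238
grip_force: 0.0
```

Call:
{"fn": "arm_command", "kwargs": {
  "increments": [
    {"dr":[0,0,0],"offset":[0,0,0.04],"hand":-0.53},
    {"dr":[0,0,0],"offset":[0,0,0.026],"hand":-0.53},
    {"dr":[0,0,0],"offset":[0,0,0],"hand":-0.53}
  ]
}}

```text
time_s: 3.6
eef_pos: [459.4, -2.2, 4.1]
ee_rot: [0.0, 0.707, 0.707, 0.0]
force: [-0.7, 0.8, -0.1]
grip_width: 0.236
grip_force: 0.0
```

Run:
```python
from h import *
im=ctrl.capture("scene"); cv2.imwrite("pics/s1.png",cv2.resize(im[120:260,120:320,::-1],None,fx=4,fy=4)); print(caps("scene",15,im),ctrl.sense()['eef_pos'])
```

```text
[(array([501.8,  84.4]), np.int32(118)), (array([462. , -47.7]), np.int32(128)), (array([629.6,  92.9]), np.int32(117))] [459.46372705  -2.20682057   4.199948  ]
```

View pics/s1.png

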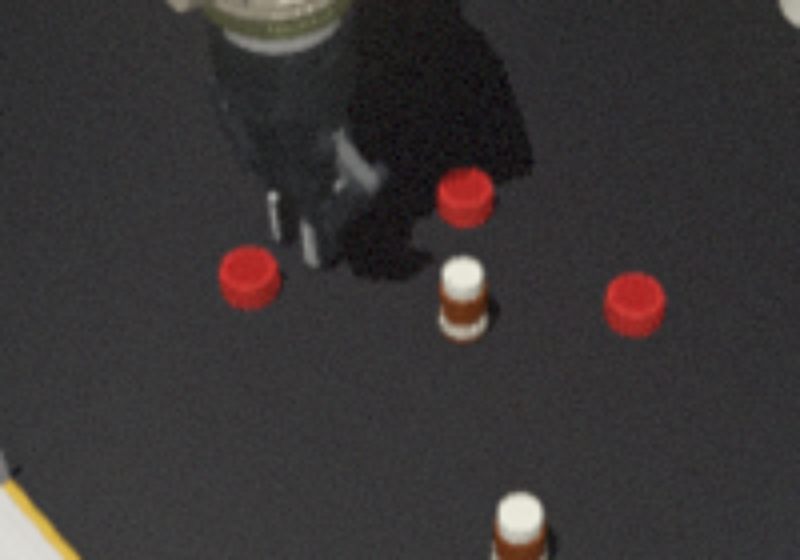

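The fingertips are straddling the line just behind the nearest cap, pixel (250,275) in the crop, and clear of the vial at (463,300).

Call:
{"fn": "arm_command", "kwargs": {
  "increments": [
    {"dr":[0,0,0],"offset":[-0.1,0.004,0],"hand":-0.53},
    {"dr":[0,0,0],"offset":[-0.08,0.004,0],"hand":-0.53},
    {"dr":[0,0,0],"offset":[-0.08,0.004,0],"hand":-0.53},
    {"dr":[0,0,0],"offset":[-0.08,0.01,0],"hand":-0.53},
    {"dr":[0,0,0],"offset":[-0.1,0.025,0],"hand":-0.53},
    {"dr":[0,0,0],"offset":[-0.1,0.025,0],"hand":-0.53},
    {"dr":[0,0,0],"offset":[-0.1,0.025,0],"hand":-0.53}
  ]
}}

```text
time_s: 4.35
eef_pos: [471.2, -80.1, 3.8]
ee_rot: [0.0, 0.707, 0.707, 0.0]
force: [-0.4, 0.2, 0.1]
grip_width: 0.234
grip_force: 0.1
```

Run:
```python
from h import *
print(caps("scene",15),ctrl.sense()['eef_pos'],ctrl.sense()['force'])
```

```text
[(array([502.1,  83. ]), np.int32(117)), (array([629.1,  92.9]), np.int32(121)), (array([ 472.5, -105.2]), np.int32(129))] [471.90734656 -81.56482122   3.93800767] [ 0.09121124 -0.7991447   0.88096046]
```

Call:
{"fn": "arm_command", "kwargs": {
  "increments": [
    {"dr":[0,0,0],"offset":[-0.1,0.026,0],"hand":-0.53},
    {"dr":[0,0,0],"offset":[-0.1,0.026,0],"hand":-0.53},
    {"dr":[0,0,0],"offset":[-0.1,0.026,0],"hand":-0.53},
    {"dr":[0,0,0],"offset":[-0.1,0.026,0],"hand":-0.53},
    {"dr":[0,0,0],"offset":[-0.1,0.026,0],"hand":-0.53},
    {"dr":[0,0,0],"offset":[-0.1,0.026,0],"hand":-0.53},
    {"dr":[0,0,0],"offset":[-0.1,0.026,0],"hand":-0.53},
    {"dr":[0,0,0],"offset":[-0.1,0.026,0],"hand":-0.53}
  ]
}}

```text
time_s: 5.2
eef_pos: [496.1, -175.9, 3.7]
ee_rot: [-0.0, 0.707, 0.707, 0.0]
force: [-0.9, 0.1, 0.3]
grip_width: 0.234
grip_force: 0.0
```

Run:
```python
from h import *
print(caps("scene",15),ctrl.sense()['eef_pos'],ctrl.sense()['force'])
```

```text
[(array([502.2,  84.2]), np.int32(105)), (array([629.2,  92.5]), np.int32(122)), (array([ 497.4, -201.5]), np.int32(151))] [ 496.68284591 -177.62872587    3.94648188] [ 0.0039274  -2.40245084  0.11486731]
```

Call:
{"fn": "arm_command", "kwargs": {
  "increments": [
    {"dr":[0,0,0],"offset":[-0.1,0.026,0],"hand":-0.53},
    {"dr":[0,0,0],"offset":[-0.1,0.026,0],"hand":-0.53},
    {"dr":[0,0,0],"offset":[-0.1,0.026,0],"hand":-0.53},
    {"dr":[0,0,0],"offset":[-0.1,0.026,0],"hand":-0.53},
    {"dr":[0,0,0],"offset":[-0.06,0.01,0],"hand":-0.53},
    {"dr":[0,0,0],"offset":[0,0,0],"hand":-0.53},
    {"dr":[0,0,0],"offset":[0.12,0,0],"hand":-0.53},
    {"dr":[0,0,0],"offset":[0.12,0,0],"hand":-0.53}
  ]
}}

```text
time_s: 6.05
eef_pos: [509.2, -199.7, 3.6]
ee_rot: [-0.0, 0.707, 0.707, 0.0]
force: [-0.5, -0.4, 0.1]
grip_width: 0.233
grip_force: 0.0
```

Call:
{"fn": "arm_command", "kwargs": {
  "increments": [
    {"dr":[0,0,0],"offset":[0,0,-0.3],"hand":-0.53},
    {"dr":[0,0,0],"offset":[0,0,-0.3],"hand":-0.53},
    {"dr":[0,0,0],"offset":[0,0,-0.3],"hand":-0.53},
    {"dr":[0,0,0],"offset":[0.28,0,0],"hand":-0.53},
    {"dr":[0,0,0],"offset":[0.28,0,0],"hand":-0.53},
    {"dr":[0,0,0],"offset":[0.28,0,0],"hand":-0.53},
    {"dr":[0,0,0],"offset":[0.28,0,0],"hand":-0.53},
    {"dr":[0,0,0],"offset":[0.28,0,0],"hand":-0.53}
  ]
}}

```text
time_s: 6.85
eef_pos: [508.6, -30.3, 111.7]
ee_rot: [-0.0, 0.707, 0.708, -0.0]
force: [0.6, 0.4, 0.8]
grip_width: 0.235
grip_force: 0.0
```

Run:
```python
from h import *
print(caps("scene",15),caps("top",15),ctrl.sense()['eef_pos'])
```

```text
[(array([501.9,  82.7]), np.int32(106)), (array([629.7,  92.4]), np.int32(121)), (array([ 511.6, -257.6]), np.int32(164))] [(array([627.7,  94.6]), np.int32(107)), (array([ 509.4, -256.5]), np.int32(38)), (array([500.3,  85.7]), np.int32(98))] [508.43459286 -28.48761461 111.71886479]
```

Call:
{"fn": "arm_command", "kwargs": {
  "increments": [
    {"dr":[0,0,0],"offset":[0.267,-0.0125,0],"hand":-0.53},
    {"dr":[0,0,0],"offset":[0.267,-0.0125,0],"hand":-0.53},
    {"dr":[0,0,0],"offset":[0.267,-0.0125,0],"hand":-0.53},
    {"dr":[0,0,0],"offset":[0.267,-0.0125,0],"hand":-0.53},
    {"dr":[0,0,0],"offset":[0.267,-0.0125,0],"hand":-0.53},
    {"dr":[0,0,0],"offset":[0,0,0],"hand":-0.53},
    {"dr":[0,0,0],"offset":[0,0,0],"hand":-0.53}
  ]
}}

```text
time_s: 7.65
eef_pos: [501.4, 127.6, 111.7]
ee_rot: [-0.0, 0.706, 0.708, -0.0]
force: [0.5, -0.4, 0.3]
grip_width: 0.234
grip_force: 0.0
```

Call:
{"fn": "arm_command", "kwargs": {
  "increments": [
    {"dr":[0,0,0],"offset":[0,0,0.25],"hand":-0.53},
    {"dr":[0,0,0],"offset":[0,0,0.25],"hand":-0.53},
    {"dr":[0,0,0],"offset":[0,0,0.25],"hand":-0.53},
    {"dr":[0,0,0],"offset":[0,0,0.1],"hand":-0.53},
    {"dr":[0,0,0],"offset":[0,0,0.05],"hand":-0.53},
    {"dr":[0,0,0],"offset":[0,0,0],"hand":-0.53}
  ]
}}

```text
time_s: 8.25
eef_pos: [502.2, 126.6, 4.0]
ee_rot: [0.0, 0.707, 0.707, 0.0]
force: [-0.5, 0.1, 0.2]
grip_width: 0.233
grip_force: 0.0
```

Call:
{"fn": "arm_command", "kwargs": {
  "increments": [
    {"dr":[0,0,0],"offset":[-0.1,0,0],"hand":-0.53},
    {"dr":[0,0,0],"offset":[-0.08,0,0],"hand":-0.53},
    {"dr":[0,0,0],"offset":[-0.08,0,0],"hand":-0.53},
    {"dr":[0,0,0],"offset":[-0.1,0,0],"hand":-0.53},
    {"dr":[0,0,0],"offset":[-0.1,0,0],"hand":-0.53},
    {"dr":[0,0,0],"offset":[-0.1,0,0],"hand":-0.53},
    {"dr":[0,0,0],"offset":[-0.1,0,0],"hand":-0.53},
    {"dr":[0,0,0],"offset":[-0.1,0,0],"hand":-0.53}
  ]
}}

```text
time_s: 9.05
eef_pos: [502.0, 34.6, 3.7]
ee_rot: [-0.0, 0.707, 0.707, -0.0]
force: [0.1, 0.1, -0.4]
grip_width: 0.234
grip_force: 0.1
```

Call:
{"fn": "arm_command", "kwargs": {
  "increments": [
    {"dr":[0,0,0],"offset":[-0.1,0,0],"hand":-0.53},
    {"dr":[0,0,0],"offset":[-0.1,0,0],"hand":-0.53},
    {"dr":[0,0,0],"offset":[-0.1,0.01,0],"hand":-0.53},
    {"dr":[0,0,0],"offset":[-0.1,0.02,0],"hand":-0.53},
    {"dr":[0,0,0],"offset":[-0.1,0.028,0],"hand":-0.53},
    {"dr":[0,0,0],"offset":[-0.1,0.028,0],"hand":-0.53},
    {"dr":[0,0,0],"offset":[-0.1,0.028,0],"hand":-0.53}
  ]
}}

```text
time_s: 9.75
eef_pos: [516.1, -49.4, 3.8]
ee_rot: [0.0, 0.707, 0.707, 0.0]
force: [0.5, 0.6, -0.2]
grip_width: 0.234
grip_force: 0.1
```

Run:
```python
from h import *
print(caps("scene",15),ctrl.sense()['eef_pos'],ctrl.sense()['force'])
```

```text
[(array([629.2,  93. ]), np.int32(129)), (array([517.5, -74.7]), np.int32(132)), (array([ 511.1, -257.4]), np.int32(157))] [516.75276099 -50.88689618   3.90300219] [-0.20077549 -1.39211608  0.24596911]
```

Call:
{"fn": "arm_command", "kwargs": {
  "increments": [
    {"dr":[0,0,0],"offset":[-0.1,0.03,0],"hand":-0.53},
    {"dr":[0,0,0],"offset":[-0.1,0.03,0],"hand":-0.53},
    {"dr":[0,0,0],"offset":[-0.1,0.03,0],"hand":-0.53},
    {"dr":[0,0,0],"offset":[-0.1,0.03,0],"hand":-0.53},
    {"dr":[0,0,0],"offset":[-0.1,0.03,0],"hand":-0.53},
    {"dr":[0,0,0],"offset":[-0.1,0.03,0],"hand":-0.53},
    {"dr":[0,0,0],"offset":[-0.1,0.03,0],"hand":-0.53},
    {"dr":[0,0,0],"offset":[-0.1,0.03,0],"hand":-0.53}
  ]
}}

```text
time_s: 10.6
eef_pos: [544.8, -145.3, 3.8]
ee_rot: [-0.0, 0.707, 0.707, 0.0]
force: [-0.1, 0.5, 1.0]
grip_width: 0.236
grip_force: 0.1
```

Call:
{"fn": "arm_command", "kwargs": {
  "increments": [
    {"dr":[0,0,0],"offset":[-0.1,0.03,0],"hand":-0.53},
    {"dr":[0,0,0],"offset":[-0.1,0.03,0],"hand":-0.53},
    {"dr":[0,0,0],"offset":[-0.1,0.03,0],"hand":-0.53},
    {"dr":[0,0,0],"offset":[-0.1,0.03,0],"hand":-0.53},
    {"dr":[0,0,0],"offset":[-0.1,0.02,0],"hand":-0.53},
    {"dr":[0,0,0],"offset":[-0.1,0.02,0],"hand":-0.53},
    {"dr":[0,0,0],"offset":[-0.08,0.0,0],"hand":-0.53},
    {"dr":[0,0,0],"offset":[-0.04,0,0],"hand":-0.53}
  ]
}}

```text
time_s: 11.4
eef_pos: [563.6, -231.7, 3.8]
ee_rot: [0.0, 0.707, 0.707, -0.0]
force: [1.3, 0.2, -0.3]
grip_width: 0.239
grip_force: 0.1
```

Run:
```python
from h import *
print(caps("scene",15),ctrl.sense()['eef_pos'],ctrl.sense()['force'])
```

```text
[(array([629.2,  93.4]), np.int32(102)), (array([ 511.9, -257.7]), np.int32(165)), (array([ 564.2, -256.7]), np.int32(165))] [ 563.58651118 -231.99768089    3.75387417] [-0.15569041 -0.1708264   0.78690482]
```

Call:
{"fn": "arm_command", "kwargs": {
  "increments": [
    {"dr":[0,0,0],"offset":[0.12,0,0],"hand":-0.53},
    {"dr":[0,0,0],"offset":[0.13,0,0],"hand":-0.53},
    {"dr":[0,0,0],"offset":[0,0,-0.3],"hand":-0.53},
    {"dr":[0,0,0],"offset":[0,0,-0.3],"hand":-0.53},
    {"dr":[0,0,0],"offset":[0,0,-0.3],"hand":-0.53},
    {"dr":[0,0,0],"offset":[0.315,0.06,0],"hand":-0.53},
    {"dr":[0,0,0],"offset":[0.315,0.06,0],"hand":-0.53},
    {"dr":[0,0,0],"offset":[0.315,0.06,0],"hand":-0.53}
  ]
}}

```text
time_s: 12.25
eef_pos: [585.0, -84.1, 112.0]
ee_rot: [-0.0, 0.707, 0.707, 0.0]
force: [0.5, 0.8, -0.5]
grip_width: 0.239
grip_force: 0.0
```

Call:
{"fn": "arm_command", "kwargs": {
  "increments": [
    {"dr":[0,0,0],"offset":[0.315,0.06,0],"hand":-0.53},
    {"dr":[0,0,0],"offset":[0.315,0.06,0],"hand":-0.53},
    {"dr":[0,0,0],"offset":[0.315,0.06,0],"hand":-0.53},
    {"dr":[0,0,0],"offset":[0.315,0.06,0],"hand":-0.53},
    {"dr":[0,0,0],"offset":[0.315,0.06,0],"hand":-0.53},
    {"dr":[0,0,0],"offset":[0.315,0.06,0],"hand":-0.53},
    {"dr":[0,0,0],"offset":[0,0,0],"hand":-0.53},
    {"dr":[0,0,0],"offset":[0,0,0],"hand":-0.53}
  ]
}}

```text
time_s: 13.05
eef_pos: [627.5, 141.5, 111.5]
ee_rot: [-0.0, 0.706, 0.708, -0.0]
force: [0.0, -1.3, 0.5]
grip_width: 0.233
grip_force: 0.0
```

Call:
{"fn": "arm_command", "kwargs": {
  "increments": [
    {"dr":[0,0,0],"offset":[0,0.006,0.25],"hand":-0.53},
    {"dr":[0,0,0],"offset":[0,0,0.25],"hand":-0.53},
    {"dr":[0,0,0],"offset":[0,0,0.25],"hand":-0.53},
    {"dr":[0,0,0],"offset":[0,0,0.1],"hand":-0.53},
    {"dr":[0,0,0],"offset":[0,0,0.05],"hand":-0.53},
    {"dr":[0,0,0],"offset":[0,0,0],"hand":-0.53}
  ]
}}

```text
time_s: 13.65
eef_pos: [629.3, 139.3, 4.2]
ee_rot: [0.0, 0.707, 0.707, 0.0]
force: [-0.2, 0.4, 0.1]
grip_width: 0.234
grip_force: 0.0
```

Call:
{"fn": "arm_command", "kwargs": {
  "increments": [
    {"dr":[0,0,0],"offset":[-0.1,0,0],"hand":-0.53},
    {"dr":[0,0,0],"offset":[-0.08,0,0],"hand":-0.53},
    {"dr":[0,0,0],"offset":[-0.08,0,0],"hand":-0.53},
    {"dr":[0,0,0],"offset":[-0.1,0,0],"hand":-0.53},
    {"dr":[0,0,0],"offset":[-0.1,0,0],"hand":-0.53},
    {"dr":[0,0,0],"offset":[-0.1,0,0],"hand":-0.53}
  ]
}}

```text
time_s: 14.25
eef_pos: [629.3, 71.0, 3.9]
ee_rot: [0.0, 0.707, 0.707, 0.0]
force: [0.0, 0.6, -0.3]
grip_width: 0.232
grip_force: 0.1
```

Run:
```python
from h import *
print(caps("scene",15),ctrl.sense()['eef_pos'],ctrl.sense()['force'])
```

```text
[(array([629.3,  45. ]), np.int32(121)), (array([ 511.6, -257.4]), np.int32(164)), (array([ 564.1, -256.9]), np.int32(157))] [629.38151484  69.34621415   3.84235513] [ 0.51406019 -0.89261521  0.49277847]
```

Call:
{"fn": "arm_command", "kwargs": {
  "increments": [
    {"dr":[0,0,0],"offset":[-0.1,0,0],"hand":-0.53},
    {"dr":[0,0,0],"offset":[-0.1,0,0],"hand":-0.53},
    {"dr":[0,0,0],"offset":[-0.1,0,0],"hand":-0.53},
    {"dr":[0,0,0],"offset":[-0.1,0,0],"hand":-0.53},
    {"dr":[0,0,0],"offset":[-0.1,0,0],"hand":-0.53},
    {"dr":[0,0,0],"offset":[-0.1,0,0],"hand":-0.53},
    {"dr":[0,0,0],"offset":[-0.1,0,0],"hand":-0.53},
    {"dr":[0,0,0],"offset":[-0.1,0,0],"hand":-0.53}
  ]
}}

```text
time_s: 15.1
eef_pos: [629.2, -24.8, 3.8]
ee_rot: [-0.0, 0.707, 0.707, -0.0]
force: [-0.5, 0.6, -0.3]
grip_width: 0.23
grip_force: 0.1
```

Call:
{"fn": "arm_command", "kwargs": {
  "increments": [
    {"dr":[0,0,0],"offset":[-0.1,0,0],"hand":-0.53},
    {"dr":[0,0,0],"offset":[-0.1,0,0],"hand":-0.53},
    {"dr":[0,0,0],"offset":[-0.1,0,0],"hand":-0.53},
    {"dr":[0,0,0],"offset":[-0.1,0,0],"hand":-0.53},
    {"dr":[0,0,0],"offset":[-0.1,0,0],"hand":-0.53},
    {"dr":[0,0,0],"offset":[-0.1,0,0],"hand":-0.53},
    {"dr":[0,0,0],"offset":[-0.1,0,0],"hand":-0.53},
    {"dr":[0,0,0],"offset":[-0.1,0,0],"hand":-0.53}
  ]
}}

```text
time_s: 15.9
eef_pos: [629.2, -120.7, 3.8]
ee_rot: [-0.0, 0.707, 0.707, 0.0]
force: [-0.7, 0.2, 0.4]
grip_width: 0.235
grip_force: 0.1
```

Run:
```python
from h import *
print(caps("scene",15),ctrl.sense()['eef_pos'],ctrl.sense()['force'])
```

```text
[(array([ 511.7, -257.6]), np.int32(159)), (array([ 627.4, -143.2]), np.int32(108)), (array([ 564.5, -257.3]), np.int32(154))] [ 629.26382613 -122.51945892    3.84558657] [ 0.24522568 -1.4758226  -0.22007137]
```

Call:
{"fn": "arm_command", "kwargs": {
  "increments": [
    {"dr":[0,0,0],"offset":[-0.1,0,0],"hand":-0.53},
    {"dr":[0,0,0],"offset":[-0.1,0,0],"hand":-0.53},
    {"dr":[0,0,0],"offset":[-0.1,0,0],"hand":-0.53},
    {"dr":[0,0,0],"offset":[-0.1,0,0],"hand":-0.53},
    {"dr":[0,0,0],"offset":[-0.1,0,0],"hand":-0.53},
    {"dr":[0,0,0],"offset":[-0.1,0,0],"hand":-0.53},
    {"dr":[0,0,0],"offset":[-0.1,0,0],"hand":-0.53},
    {"dr":[0,0,0],"offset":[-0.1,0,0],"hand":-0.53}
  ]
}}

```text
time_s: 16.75
eef_pos: [629.2, -216.7, 3.8]
ee_rot: [-0.0, 0.707, 0.707, -0.0]
force: [0.1, -0.2, -1.0]
grip_width: 0.238
grip_force: 0.1
```

Call:
{"fn": "arm_command", "kwargs": {
  "increments": [
    {"dr":[0,0,0],"offset":[-0.08,0,0],"hand":-0.53},
    {"dr":[0,0,0],"offset":[-0.04,0,0],"hand":-0.53},
    {"dr":[0,0,0],"offset":[0,0,0],"hand":-0.53},
    {"dr":[0,0,0],"offset":[0.12,0,0],"hand":-0.53},
    {"dr":[0,0,0],"offset":[0.13,0,0],"hand":-0.53},
    {"dr":[0,0,0],"offset":[0,0,-0.3],"hand":-0.53},
    {"dr":[0,0,0],"offset":[0,0,-0.3],"hand":-0.53},
    {"dr":[0,0,0],"offset":[0,0,-0.3],"hand":-0.53}
  ]
}}

```text
time_s: 17.55
eef_pos: [629.2, -197.8, 113.1]
ee_rot: [-0.0, 0.706, 0.708, -0.0]
force: [1.3, -0.1, -0.6]
grip_width: 0.232
grip_force: 0.0
```

Call:
{"fn": "arm_command", "kwargs": {
  "increments": [
    {"dr":[0,0,0],"offset":[0,-0.3,-0.1],"hand":-0.53},
    {"dr":[0,0,0],"offset":[0,-0.3,-0.1],"hand":-0.53},
    {"dr":[0,0,0],"offset":[0,-0.3,-0.1],"hand":-0.53},
    {"dr":[0,0,0],"offset":[0.1,-0.3,-0.1],"hand":-0.53},
    {"dr":[0,0,0],"offset":[0.2,-0.3,-0.1],"hand":-0.53},
    {"dr":[0,0,0],"offset":[0.2,0,-0.1],"hand":-0.53},
    {"dr":[0,0,0],"offset":[0.2,0,0],"hand":-0.53},
    {"dr":[0,0,0],"offset":[0,0,0],"hand":-0.53}
  ]
}}

```text
time_s: 18.35
eef_pos: [448.8, -112.7, 184.2]
ee_rot: [0.0, 0.706, 0.708, 0.0]
force: [0.5, -0.1, 0.2]
grip_width: 0.232
grip_force: 0.0
```

Run:
```python
from h import *
for n in("top","scene"):
    im=ctrl.capture(n); print(n,caps(n,15,im))
    for c,a in blobs(masks(im)[2],15):
        p=ray(n,c,44)
        if a<250 and 540<p[0]<710 and -100<p[1]<50: print('vial',p.round(1))
cv2.imwrite("pics/s2.png",im[:,:,::-1]); print(ctrl.sense()['eef_pos'],ctrl.sense()['time_s'])
```

```text
top [(array([ 628.6, -255. ]), np.int32(59)), (array([ 563.6, -256.6]), np.int32(42)), (array([ 508.2, -256. ]), np.int32(38))]
vial [697.1 -68.4]
vial [565.1  20.7]
scene [(array([ 511.7, -257.5]), np.int32(162)), (array([ 564.4, -257.4]), np.int32(158)), (array([ 626. , -255.9]), np.int32(115))]
vial [566.4  18.9]
vial [592.   -6.7]
vial [697.8 -70.1]
[ 449.17294049 -115.02123837  183.79050876] 18.45
```

View pics/s2.png

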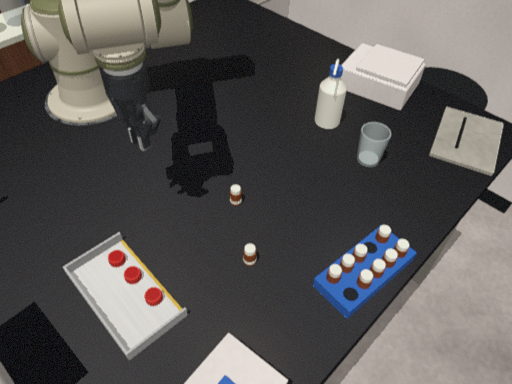

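The picture shows all three caps flat in the tray at (117,258), (133,275) and (153,297), past the yellow line. The vials at (235,195) and (250,254) haven't moved, and the wash bottle and beaker are still standing.

```bash
python3 -c "
from rig import ctrl
print(ctrl.finish_job())"
```

```text
the job is handed in; nothing more can be done
None
```

I pushed all three caps flat into the tray, about 23–30 mm past its open edge, without disturbing the vials, wash bottle or beaker, and handed the job in at about 18.5 s; the interface returned no verdict.

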